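# Hang the long-nose pliers back between the cutters on the sprung-hook rack

## Task

Take the blue long-nose pliers out of the wooden tool block and hang them, nose up, on the empty middle hook of the plier rack, between the two red-handled cutters: one handle each side of the hook bar, pushed down past the hook's two spring leaves until they sit fully home, then let go. The hook is clamped a little to one side or the other, so feel for it; work the handles on gently without forcing the pliers or the hook, and do not knock the cutters or shift anything else on the bench.

Things in the scene. Friction and masses are not known exactly. Their poses are not given: they have to be found in the camera images.
- pliers: Blue-handled long-nose pliers, rigid, 141 mm long, 47 mm over the handles, 11 mm thick, 0.1 kg, standing nose up in the block. Axes: x along the tool to the nose (up), y across the handles, z through the thickness. Origin mid-length on the middle line, on one face (z = 0; the other is z = 10.6 mm). Handle ends at x = -70 mm, nose tip at +70.
- pliers_grip (a point): Good grip point in the nose: pliers x = 40 mm, middle line, mid-thickness; axes as the pliers'. The nose (x = 14 to 70 mm) has flat parallel faces 9 mm apart along z, to be gripped from above; it is 15 mm wide in y at x = 30, tapering to 8 mm at the tip.
- pliers_mouth (a point): Middle between the handle ends: pliers x = -70 mm; axes as the pliers'. The gap between the handles is 24 mm wide right at the ends, narrows in a flare to 12.6 mm at x = -66, then widens evenly to 25 mm at x = -25. Set down on the bar off-centre, the ends touch the higher the more they are off: about level with the bar top at 9 mm, 0.5 mm below at 7, 1 mm at 4, 2 mm at 2.
- pliers_crotch (a point): Where the 11 mm bar comes to rest in the V between the handles: pliers x = 5.6 mm, middle line, mid-thickness, 76 mm from the mouth; axes as the pliers'. The V is 21 mm wide at x = -8, 16 at -2, 9 at +6, shut at +14.
- rack: Fixed plier rack. Origin on the bench below the hung tools; x to its back, y left along the rail, z up. Grey base board x = -53 to 65, y = +-111 mm, 14 mm high; aluminium rail behind, front face x = 30, z = 73 to 103 mm. Three steel hooks point to -x at y = +66, about 0 and -66 mm; the outer two hold the cutters. Tools hang with mid-thickness near x = 0.
- rack_place (a point): Middle of the empty place at bar-top height: rack x = 0, y = 0, z = 105 mm; axes as the rack's. The middle hook is clamped immovably anywhere up to 11 mm to either side of it in y; no reading tells where: see it or feel for it. Its bar is 11 mm wide in y, 7 mm deep, level, free from x = +17 to -20 mm, then a lip 5 mm higher to x = -25.
- rack_leaves (a point): Under the middle bar: rack x = 0, y = 0, z = 76 mm. At this height two bowed spring leaves, 16 mm wide in x, stand out to 24 mm over both; they are hinged just under the bar. Handles sliding down over them press them in: about 6 to 10 N of push in the first 30 mm, then drag fading to little until the V meets the bar.
- block: Fixed wooden tool block, 78 x 94 x 60 mm, origin under its centre. Slot in its top, at the centre, 17 mm (x) by 52 mm (y), 48 mm deep; the pliers stand in it with a few mm of play, their thickness along x. Three empty round holes in front of it.
- cutter_left: Red-handled side cutters hanging loosely, nose up, on the left hook (rack y = +66 mm); 117 mm long, 47 mm over the handles, 11 mm thick. Axes: x to the nose tip, origin mid-length on one face. Handle ends 76 mm below the bar top, nose tip 40 mm above it.
- cutter_right: The same kind of red-handled cutters on the right hook (rack y = -66 mm).
- reel_copper: Bystander: orange reel of copper wire, 65 mm across, 50 mm high, standing; origin under its centre.
- driver: Bystander: screwdriver with an orange handle, 160 mm long, 22 mm thick, lying; origin under its middle.
- cup_b: Bystander: small white cup, 71 mm across, 42 mm high, standing; origin under its centre.

How it is judged:
By the outcome, as a careful person would: the job done as asked, in the order asked, and still so for the second after the job is handed in, with the robot touching nothing.
It also fails if it takes over 58 s, if anything falls off the work surface, if the arm or the gripper's body presses on something with over 40 N, if the wrist force passes 120 N, or if a joint passes its speed limit or range.

## Robot

A 6-joint arm with a two-finger parallel gripper is mounted at the origin on a cart in front of the work surface, level with it; the furniture and walls round the work are solid. World frame = base frame: x ahead of the robot, y to its left, z up, the work surface at z = 0. Lengths are in m, angles in degrees, forces in N, time in s.
With the tool pointing down it reaches from about 0.35 to 0.875 m from the base axis. Payload 4.2 kg.
Tool frame: the origin (TCP) lies on the mounting face of the last link; the fingertips stand 182 mm ahead of it and the grasp point (between the pads) lies 164 mm ahead of it; z points along the fingers, y is the line along which they close (so a half turn about z gives the same grasp; the last joint's range is limited). The gripper opens to 87 mm and grips with 3 to 60 N. Pads are 19 mm wide; open, the fingers measure 117 mm over their backs; the gripper's body (75 mm by 190 mm) begins 51 mm behind the grasp point.
Start: joints at [88.442, 22.042, 0.453, 0, -68.411, -14.817], TCP at [0.176, 0.6, 0.405] pointing down, gripper open.
Joint ranges: [-179.83, 179.83], [-69.29, 118.12], [-61.27, 80.66], [-181.25, 117.63], [-171.15, -9.14], [-177.46, 177.46]. Speed limits (degrees/s): [159.86, 159.86, 180, 180, 180, 180].

## Interface

Orientations are given as a 3x3 rotation matrix whose columns are the frame's x, y, z axes.
In Python, from bench import * gives the robot as it stands.
- The arm moves only by the tool step_arm, never from a script. Its argument "commands" is a list of rows, each a list of 7 numbers: the shift along the tool's x, y, z in mm, then the turn, a rotation vector about the tool's x, y, z in degrees, then the gripper command: -1 is shut, 1 is fully open, values between are in proportion. In form: [[x, y, z, wx, wy, wz, claw], ...]. A call has exactly 10 rows; each row shifts and turns the commanded pose from where the row before left it, along the tool's axes as they then stand; what a row does not reach is not made up. A row lasts 1/10 s, in which the tool goes at most 50 mm and 8.59 degrees, less where a joint would pass 70% of its speed; a pose out of reach is approached as far as the arm can. A call is refused whole if a number of a shift passes 50 or a number of a turn 8.59, either way. A call with a gripper value outside its range is refused whole. The fingers move at their own pace and stop on an object; "squeeze" is the grip in N (left out, the last holds). Time passes only in rows, so rows that do not move let the fingers close, or fill a call up. It gives the time, the measured TCP pose, the force, the opening and the grip force at its end, in the units of the state.
- sense(): the state, without advancing time (a new reading comes with each control period).
- get_image(name): name is "side" or "top" or "wrist"; returns a dict with "pixels" (384x512x3 uint8, blue, green, red), "camera_matrix" (3x3 intrinsics, pixels), "rvec" (rotation vector, rad) and "tvec" (3), from world to camera coordinates, as OpenCV has them. Camera axes: x right, y down, z forward; pixel columns grow to the right and rows downward; lengths in m; the calibration is good to about 2 mm. The wrist camera is an equidistant fisheye: a pixel r from the principal point sees the ray r / f radians off the axis. A picture is of the moment at which its call begins. There is no depth.
- sign_off(): hands the job in; it is judged then, once.
The state is a dict: "time_s": time; "q": joint angles; "qvel": joint speeds; "joint_torque": joint torques, N m; "tool_pos": TCP position; "tcp_rot": TCP orientation; "ft_force": force on the tool from outside, world axes, zero at the start; "torque": the same for the moment, N m; "width": finger opening in m; "gripper_force": force on a finger pad.
Only numpy, scipy, OpenCV 4.12 (cv2) and the standard library are available. Lean on these libraries where they do the work, as an engineer would, in place of code of your own. Each camera call takes 0.05 s, during which the arm holds its last target. There are 200 camera calls.

## Working session

There is one attempt and no reset: what is moved stays moved. The work goes in short steps, Python scripts to look and compute and a tool call to move; the robot and the scene stay as the last step left them, time stands still between calls to the robot, and variables do not carry over. Pictures are saved under pics/ and viewed, at most 10 in all, crops included, and the job is handed in when it is done.

Besides the shell and the picture viewer there is one more tool, called after ">>>" by a JSON object that holds its "fn" and its "kwargs". step_arm: Moves the arm, as the interface text tells. Its arguments: {"type":"object","properties":{"commands":{"type":"array","items":{"type":"array","items":{"type":"number"}}},"squeeze":{"type":"number"}},"required":["commands"]}

```bash
ls; mkdir -p pics
cat > h.py <<'E'
from bench import *
import numpy as np, cv2
def cam(n):
    g=get_image(n); return g
def ray(g,u,v,fish=False):
    K=g["camera_matrix"];R,_=cv2.Rodrigues(np.array(g["rvec"],float));t=np.array(g["tvec"],float).ravel()
    x=(u-K[0][2])/K[0][0];y=(v-K[1][2])/K[1][1]
    if fish:
        r=np.hypot(x,y);s=np.sin(r)/r if r>1e-9 else 1;d=np.array([x*s,y*s,np.cos(r)])
    else: d=np.array([x,y,1.])
    d=R.T@d; return -R.T@t,d/np.linalg.norm(d)
def onz(g,u,v,z,fish=False):
    o,d=ray(g,u,v,fish);return o+d*(z-o[2])/d[2]
def proj(g,P,fish=False):
    K=np.array(g["camera_matrix"]);R,_=cv2.Rodrigues(np.array(g["rvec"],float));t=np.array(g["tvec"],float).ravel()
    c=R@np.array(P,float)+t
    if fish:
        r=np.hypot(c[0],c[1]);k=np.arctan2(r,c[2])/r;return K[0,0]*c[0]*k+K[0,2],K[1,1]*c[1]*k+K[1,2]
    return K[0,0]*c[0]/c[2]+K[0,2],K[1,1]*c[1]/c[2]+K[1,2]
E
python3 - <<'E'
from h import *
for n in("side","top","wrist"):
    g=cam(n);cv2.imwrite(f"pics/{n}0.png",g["pixels"]);o,d=ray(g,256,192);print(n,o.round(3),d.round(3),np.array(g["camera_matrix"]).round(1).tolist())
s=sense();print(s["time_s"],s["tool_pos"],np.array(s["tcp_rot"]).round(3).tolist(),s["width"])
a=cv2.imread("pics/side0.png");b=cv2.imread("pics/top0.png")
E
```

```text
pics
side [-0.114 -0.156  0.556] [ 0.701  0.455 -0.549] [[358.9, 0.0, 263.3], [0.0, 358.9, 183.0], [0.0, 0.0, 1.0]]
top [0.326 0.223 0.951] [ 0.183  0.036 -0.982] [[349.0, 0.0, 259.1], [0.0, 349.0, 181.8], [0.0, 0.0, 1.0]]
wrist [0.255 0.577 0.384] [-0.297  0.076 -0.952] [[297.3, 0.0, 253.2], [0.0, 297.3, 188.8], [0.0, 0.0, 1.0]]
0.15 [0.17612406 0.59951963 0.40391151] [[0.959, -0.282, -0.0], [-0.282, -0.959, -0.002], [0.0, 0.002, -1.0]] 0.08717499037008633
```

View pics/side0.png

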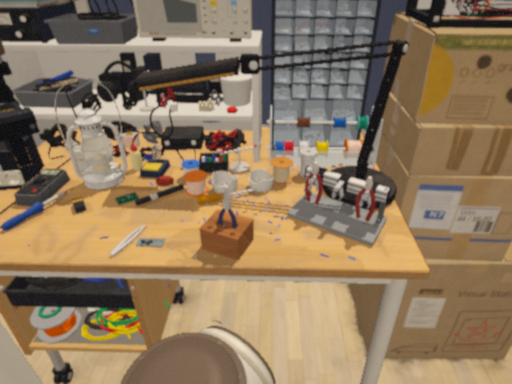

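View pics/top0.png

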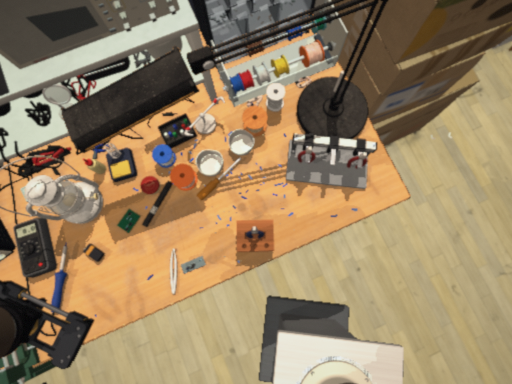

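The side view shows the block at about (228,235) with the pliers standing in it, and the rack at about (340,205). In the top view the block is at (255,236) and the rack at (330,160). Next I'll enlarge both.

Run:
```python
import cv2,numpy as np
a=cv2.imread("pics/top0.png");b=cv2.imread("pics/side0.png")
r=lambda im,x,y,w,h,f:cv2.resize(im[y:y+h,x:x+w],None,fx=f,fy=f,interpolation=cv2.INTER_CUBIC)
A=r(a,280,125,100,75,4);B=r(a,225,205,100,75,4);C=r(b,285,160,100,75,4);D=r(b,190,195,100,75,4)
cv2.imwrite("pics/crops.png",np.vstack([np.hstack([A,B]),np.hstack([C,D])]))
```

```text
(no output)
```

View pics/crops.png

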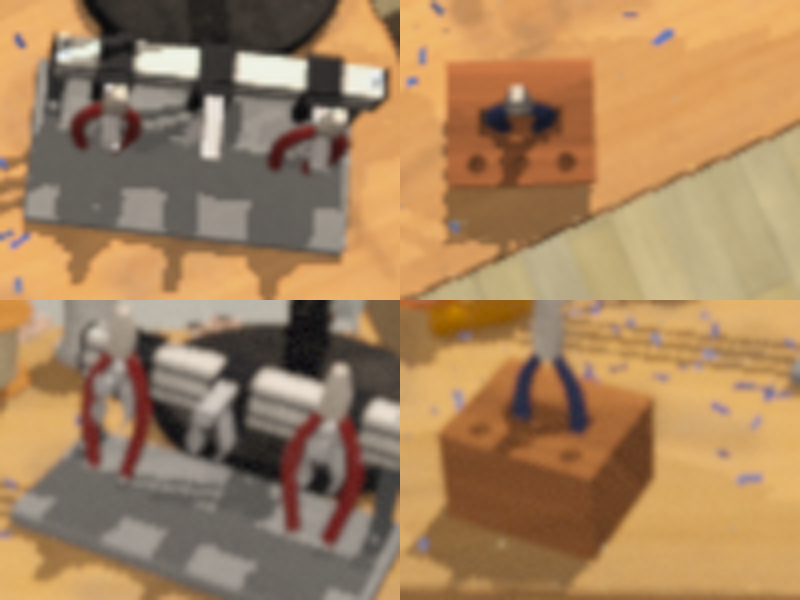

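The crops show the rack's front board edge running from (286.2,179.5) to (365.5,188.2) in the top image, with the empty hook's bar around (332.7,158). The block's top corners in that image are near (236.8,220.5), (273.3,220.5), (273.8,250.5) and (236.8,250.5).

Run:
```python
from h import *
g=cam("top")
T=lambda x,y:(280+x/4-.375,125+y/4-.375)
B=lambda x,y:(225+(x-400)/4-.375,205+y/4-.375)
pr=lambda n,p:print(n,(p*1000).round(1))
fl=onz(g,*T(25,218),.014);fr=onz(g,*T(342,253),.014);pr("rack FL",fl);pr("FR",fr);print(np.linalg.norm(fl-fr))
yv=(fl-fr)/np.linalg.norm(fl-fr);xv=np.array([yv[1],-yv[0],0]);mid=(fl+fr)/2
org=mid+.053*xv;pr("rack org",org);print("yaw x",np.degrees(np.arctan2(xv[1],xv[0])))
# rail top front edge z=.103 
for n,p,z in(("lipL",T(201,158),.110),("lipR",T(221,158),.110),("barL",T(204,125),.105),("barR",T(224,125),.105)):
    P=onz(g,*p,z);d=P-org;print(n,(P*1000).round(1),"rack xy",(d@xv*1e3).round(1),(d@yv*1e3).round(1))
rl=onz(g,*T(52,65),.103);rr=onz(g,*T(385,100),.103)
for p in(rl,rr):print("rail ends rack",((p-org)@xv*1e3).round(1),((p-org)@yv*1e3).round(1))
for p in((447,62),(593,62),(595,183),(447,183)):pr("blk",onz(g,*B(*p),.06))
pr("nose",onz(g,*B(517,90),.153))
# blue handles, tops
hsv=cv2.cvtColor(g["pixels"][205:280,225:325],cv2.COLOR_BGR2HSV);m=cv2.inRange(hsv,(105,80,0),(135,255,140));m[:22]=0;m[35:]=0
v,u=np.nonzero(m);print(u.min()+225,u.max()+225,v.min()+205,v.max()+205)
c=np.cov(np.c_[u,v].T);w,e=np.linalg.eigh(c);print(e[:,1])
s=sense();print(s["time_s"])
gs=cam("side")
for n,P in(("blkc",[0.5,0,0.06]),):pass
# nose tip in side + top triangulate
o1,d1=ray(g,*B(517,88));o2,d2=ray(gs,190+(550-400)/4,195-5)
np.save("rack.npy",np.r_[org,xv,yv])
hs=cv2.cvtColor(gs["pixels"],cv2.COLOR_BGR2HSV);cv2.imwrite("pics/sidecrop.png",cv2.resize(gs["pixels"][175:250,195:275],None,fx=6,fy=6,interpolation=cv2.INTER_CUBIC))
```

```text
rack FL [545.7 179.2  14. ]
FR [545.4 -38.3  14. ]
0.21748635725750506
rack org [598.5  70.4  14. ]
yaw x -0.09106560945025968
lipL [573.6  78.5 110. ] rack xy -25.0 8.1
lipR [574.9  66.1 110. ] rack xy -23.6 -4.3
barL [596.7  77.3 105. ] rack xy -1.8 6.9
barR [598.1  64.8 105. ] rack xy -0.4 -5.6
rail ends rack 27.7 105.5
rail ends rack 28.1 -106.1
blk [414.  296.6  60. ]
blk [424.5 204.   60. ]
blk [349.3 194.9  60. ]
blk [338.8 287.   60. ]
nose [393.6 247.3 153. ]
247 262 232 236
[-0.99884046  0.04814295]
0.2
```

View pics/sidecrop.png

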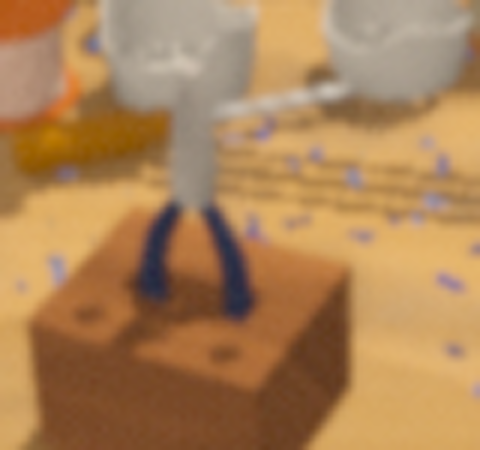

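The side crop shows the pliers standing roughly upright in the slot, with the handles entering the block near (153,295) and (238,315) in the crop. I'll move above the block and turn so the fingers close along its x axis.

>>> {"fn": "step_arm", "kwargs": {"commands": [[29.7,28.1,3,0,0,0,1],[29.7,28.1,3,0,0,0,1],[29.7,28.1,3,0,0,0,1],[29.7,28.1,3,0,0,0,1],[29.7,28.1,3,0,0,0,1],[29.7,28.1,3,0,0,0,1],[29.7,28.1,3,0,0,0,1],[29.7,28.1,3,0,0,0,1],[29.7,28.1,3,0,0,0,1],[29.7,28.1,3,0,0,0,1]], "squeeze": 20}}

```text
time_s: 1.25
tool_pos: [0.3823, 0.2447, 0.3749]
tcp_rot: [[0.96, -0.281, 0.0], [-0.281, -0.96, 0.0], [0.0, -0.001, -1.0]]
ft_force: [0.1, 1.0, -0.5]
width: 0.0868
gripper_force: 0.0
```

>>> {"fn": "step_arm", "kwargs": {"commands": [[0,0,0,0,0,8.3,1],[0,0,0,0,0,8.3,1],[0,0,0,0,0,8.3,1],[0,0,0,0,0,8.3,1],[0,0,0,0,0,8.3,1],[0,0,0,0,0,8.3,1],[0,0,0,0,0,8.3,1],[0,0,0,0,0,8.3,1],[0,0,0,0,0,0,1],[0,0,0,0,0,0,1]]}}

```text
time_s: 2.25
tool_pos: [0.3819, 0.2463, 0.3748]
tcp_rot: [[0.129, -0.992, 0.0], [-0.992, -0.129, 0.0], [-0.0, -0.0, -1.0]]
ft_force: [0.1, -0.7, -0.2]
width: 0.0871
gripper_force: 0.0
```

Run:
```python
from h import *
s=sense();print(s["time_s"],s["tool_pos"],np.array(s["tcp_rot"]).round(3).tolist(),np.round(s["q"],1),s["ft_force"])
ims=[]
for n in("wrist","top"):
    g=cam(n);cv2.imwrite(f"pics/{n}1.png",g["pixels"]);ims.append(g["pixels"])
    if n=="wrist":
        import pickle;pickle.dump(g,open("w1.pkl","wb"))
        for z in(.06,.1,.153):print(z,proj(g,[.3816,.2456,z],True))
a=cv2.resize(ims[0],(800,600),interpolation=cv2.INTER_CUBIC)
cv2.imwrite("pics/w1v.png",a)
```

```text
2.25 [0.38188746 0.24626489 0.37478304] [[0.129, -0.992, 0.0], [-0.992, -0.129, 0.0], [-0.0, -0.0, -1.0]] [ 53.4   6.8 -25.    0.  -58.2 -46. ] [ 0.07626447 -0.7458995  -0.23268541]
0.06 (np.float64(254.6715382685902), np.float64(178.04934252138543))
0.1 (np.float64(254.8744076588465), np.float64(189.71999618908967))
0.153 (np.float64(255.24825473212042), np.float64(211.49118578050366))
```

View pics/w1v.png

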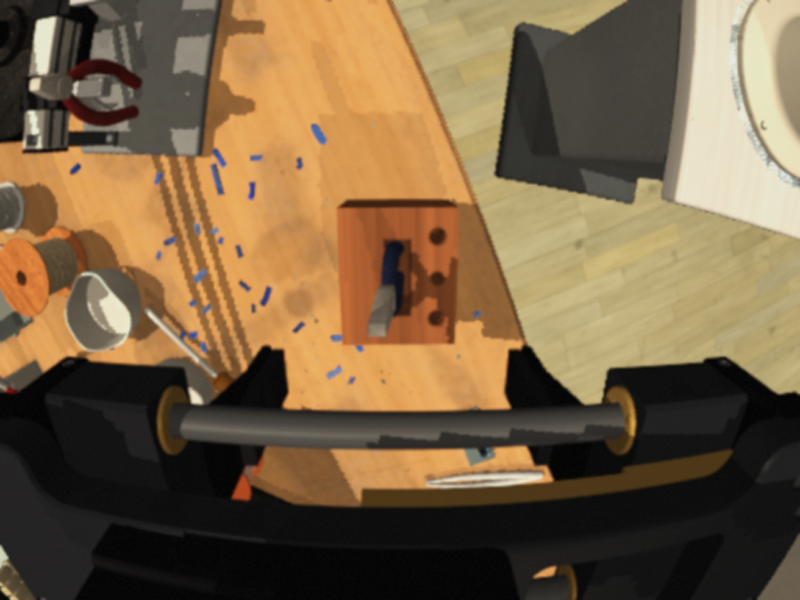

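The wrist view shows the block squarely under the gripper. The nose tip is at (379,333) and the handle at (395,255), so the pliers lean a few degrees toward +x, which is left in the image.

Run:
```python
from h import *
import pickle
g=pickle.load(open("w1.pkl","rb"))
f=lambda u,v,z:print((u,v,z),(onz(g,u/1.5625,v/1.5625,z,True)*1000).round(1))
f(369,335,.153);f(389,336,.153);f(374,285,.096);f(398,290,.096);f(385,245,.06);f(404,245,.06);f(386,302,.07);f(404,310,.06)
for p in((341,206),(459,206),(457,343),(343,343)):f(*p,.06)
# segment nose: gray low-sat pixels over block
P=g["pixels"];h=cv2.cvtColor(P,cv2.COLOR_BGR2HSV)
m=((h[...,1]<70)&(h[...,2]>60)).astype(np.uint8);m[:180]=0;m[217:]=0;m[:,:228]=0;m[:,270:]=0
for v in range(180,217,3):
    u=np.nonzero(m[v])[0]
    if len(u):print("nose",v,u.min(),u.max())
b=(h[...,0]>100)&(h[...,0]<135)&(h[...,1]>80)
for v in range(150,200,4):
    u=np.nonzero(b[v,235:270])[0]+235
    if len(u):print("blue",v,u.min(),u.max())
```

```text
(369, 335, 0.153) [395.2 249.7 153. ]
(389, 336, 0.153) [385.8 249.  153. ]
(374, 285, 0.096) [396.3 241.8  96. ]
(398, 290, 0.096) [382.1 243.   96. ]
(385, 245, 0.06) [392.8 224.6  60. ]
(404, 245, 0.06) [380.6 223.   60. ]
(386, 302, 0.07) [387.5 259.7  70. ]
(404, 310, 0.06) [374.7 267.   60. ]
(341, 206, 0.06) [423.8 202.9  60. ]
(459, 206, 0.06) [349.2 193.   60. ]
(457, 343, 0.06) [334.9 286.3  60. ]
(343, 343, 0.06) [413.2 296.5  60. ]
nose 183 244 251
nose 186 243 252
nose 189 242 252
nose 192 241 252
nose 195 240 252
nose 198 239 252
nose 201 239 251
nose 204 238 248
nose 207 237 247
nose 210 237 246
nose 213 237 245
blue 158 248 256
blue 162 247 254
blue 166 246 253
blue 170 246 252
blue 174 246 253
blue 178 246 256
blue 182 254 256
blue 186 254 255
blue 190 255 255
```

>>> {"fn": "step_arm", "kwargs": {"commands": [[0,0,9,0,0,0,1],[0,0,9,0,0,0,1],[0,0,9,0,0,0,1],[0,0,9,0,0,0,1],[0,0,9,0,0,0,0.6],[0,0,9,0,0,0,0.4],[0,0,9,0,0,0,0.2],[0,0,9,0,0,0,0],[0,0,9,0,0,0,-0.1],[0,0,8,0,0,0,-0.2]], "squeeze": 8}}

```text
time_s: 3.35
tool_pos: [0.3819, 0.2463, 0.2849]
tcp_rot: [[0.126, -0.992, -0.0], [-0.992, -0.126, -0.0], [0.0, 0.0, -1.0]]
ft_force: [-0.2, -0.2, -0.6]
width: 0.0469
gripper_force: 0.0
```

>>> {"fn": "step_arm", "kwargs": {"commands": [[0,0,0,0,0,0,-0.3],[0,0,0,0,0,0,-0.4],[0,0,0,0,0,0,-0.5],[0,0,0,0,0,0,-0.6],[0,0,0,0,0,0,-0.65],[0,0,0,0,0,0,-0.7],[0,0,0,0,0,0,-0.75],[0,0,0,0,0,0,-0.8],[0,0,0,0,0,0,-1],[0,0,0,0,0,0,-1]]}}

```text
time_s: 4.35
tool_pos: [0.3819, 0.2463, 0.2858]
tcp_rot: [[0.126, -0.992, -0.0], [-0.992, -0.126, -0.0], [0.0, 0.0, -1.0]]
ft_force: [-0.3, -0.1, -0.7]
width: 0.0088
gripper_force: 8.0
```

>>> {"fn": "step_arm", "kwargs": {"commands": [[0,0,0,0,0,0,-1],[0,0,0,0,0,0,-1],[0,0,0,0,0,0,-1],[0,0,0,0,0,0,-1],[0,0,0,0,0,0,-1],[0,0,0,0,0,0,-1],[0,0,0,0,0,0,-1],[0,0,0,0,0,0,-1],[0,0,0,0,0,0,-1],[0,0,0,0,0,0,-1]], "squeeze": 35}}

```text
time_s: 5.35
tool_pos: [0.3819, 0.2463, 0.2858]
tcp_rot: [[0.126, -0.992, -0.0], [-0.992, -0.126, -0.0], [0.0, 0.0, -1.0]]
ft_force: [0.3, 0.2, 0.2]
width: 0.0087
gripper_force: 35.0
```

>>> {"fn": "step_arm", "kwargs": {"commands": [[0,0,-4,0,0,0,-1],[0,0,-6,0,0,0,-1],[0,0,-10,0,0,0,-1],[0,0,-15,0,0,0,-1],[0,0,-20,0,0,0,-1],[0,0,-20,0,0,0,-1],[0,0,-20,0,0,0,-1],[0,0,-18,0,0,0,-1],[0,0,-12,0,0,0,-1],[0,0,-5,0,0,0,-1]]}}

```text
time_s: 6.35
tool_pos: [0.3819, 0.2462, 0.4179]
tcp_rot: [[0.126, -0.992, 0.002], [-0.992, -0.126, 0.003], [-0.002, -0.003, -1.0]]
ft_force: [0.1, -0.1, -2.0]
width: 0.0087
gripper_force: 35.0
```

>>> {"fn": "step_arm", "kwargs": {"commands": [[0,0,0,0,0,3.6,-1],[0,0,0,0,0,3.6,-1],[10,-12,0,0,0,0,-1],[22,-28,0,0,0,0,-1],[28,-35,0,0,0,0,-1],[28,-35,0,0,0,0,-1],[28,-35,0,0,0,0,-1],[28,-35,0,0,0,0,-1],[18,-20,0,0,0,0,-1],[8,-8,0,0,0,0,-1]]}}

```text
time_s: 7.35
tool_pos: [0.5915, 0.0746, 0.4147]
tcp_rot: [[-0.002, -1.0, -0.002], [-1.0, 0.002, -0.001], [0.001, 0.002, -1.0]]
ft_force: [0.1, -0.4, -1.0]
width: 0.0086
gripper_force: 35.0
```

Run:
```python
from h import *
import pickle
s=sense();print(s["time_s"],s["tool_pos"],np.array(s["tcp_rot"]).round(3).tolist(),np.round(s["q"],1),s["ft_force"],s["torque"])
G={n:cam(n) for n in("wrist","top","side")};pickle.dump(G,open("g2.pkl","wb"))
a=cv2.resize(G["side"]["pixels"][130:255,280:400],(576,600),interpolation=cv2.INTER_CUBIC)
cv2.imwrite("pics/s2.png",a)
cv2.imwrite("pics/w2.png",cv2.resize(G["wrist"]["pixels"][100:250,130:330],(800,600),interpolation=cv2.INTER_CUBIC))
```

```text
7.35 [0.59151878 0.07456807 0.41466608] [[-0.002, -1.0, -0.002], [-1.0, 0.002, -0.001], [0.001, 0.002, -1.0]] [ 22.7  18.9  -2.9   0.  -68.4 -22.9] [ 0.12581671 -0.44916836 -1.03933847] [ 0.12797426 -0.01731603  0.01185875]
```

View pics/s2.png

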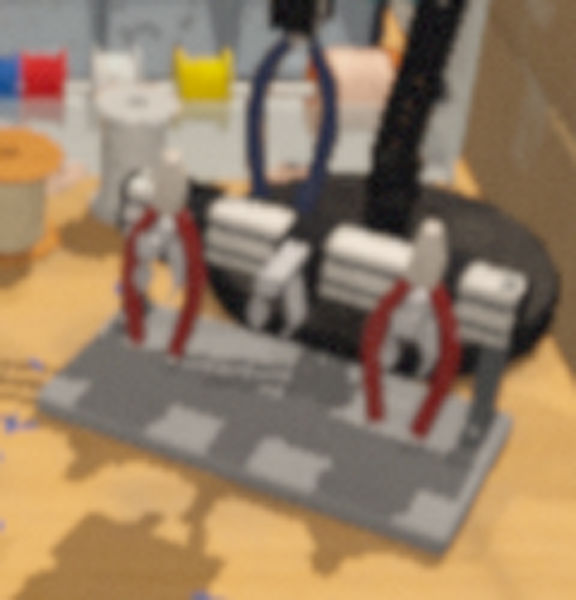

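View pics/w2.png

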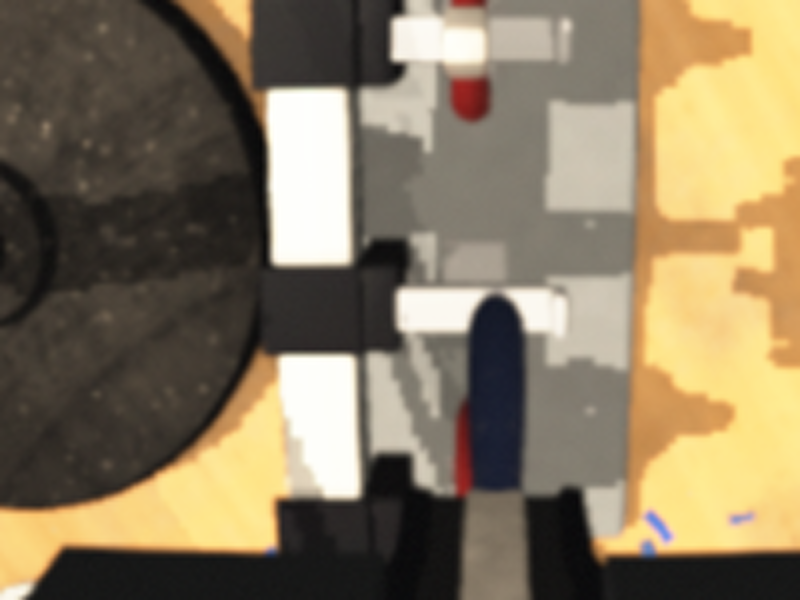

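In the wrist view the middle bar lies at rows 288–334, columns 397–567, and the pliers' right handle is over it. The side view shows the pliers held nearly upright above the middle hook, with handle ends at about (262,197) and (308,207) and the bar at (245–310, 240–290).

Run:
```python
from h import *
import pickle
G=pickle.load(open("g2.pkl","rb"));w=G["wrist"];s=G["side"];t=G["top"]
W=lambda u,v,z:(onz(w,130+u/4-.375,100+v/4-.375,z,True)*1000).round(1)
print("bar far/near edges",W(440,288,.105),W(440,332,.105),"lip",W(567,288,.110),W(567,336,.110))
print("right hook",W(540,20,.105),W(540,60,.105),"lip",W(570,20,.11),W(570,60,.11),"root",W(395,40,.105))
print("board front edge",W(638,100,.014),W(628,440,.014))
print("rail front edge",W(350,90,.103),W(362,350,.103),W(352,260,.103))
print("R handle end",W(497,298,.1407),W(472,330,.1407),W(522,330,.1407))
def onx(g,u,v,x):
    o,d=ray(g,u,v);return ((o+d*(x-o[0])/d[0])*1000).round(1)
S=lambda u,v,x:onx(s,280+u/4.8-.4,130+v/4.8-.4,x)
px=.5915
print("side: handle outer L",S(250,195,px),"ends",S(262,197,px),S(308,210,px),"outer mid",S(249,110,px),S(337,118,px),"V top",S(300,48,px))
for y in(195,170,140,110,80):
    im=s["pixels"];h=cv2.cvtColor(im,cv2.COLOR_BGR2HSV)
row=lambda v:np.nonzero(((h[v,325:355,0]>100)&(h[v,325:355,0]<135)&(h[v,325:355,1]>90)&(h[v,325:355,2]<150)))[0]+325
for v in range(139,176,3):print(v,row(v).tolist(), [onx(s,u,v,px)[1:].tolist() for u in (row(v).min(),row(v).max())] if len(row(v)) else "")
print("bar front lip side: L,R top",S(262,268,.5745),S(300,280,.5745))
```

```text
bar far/near edges [605.6  65.7 105. ] [605.8  77.2 105. ] lip [574.   64.5 110. ] [573.8  76.9 110. ]
right hook [580.9  -1.  105. ] [580.8   8.8 105. ] lip [573.9  -1.1 110. ] [573.9   8.5 110. ] root [615.8   3.7 105. ]
board front edge [545.7  26.   14. ] [545.9 142.2  14. ]
rail front edge [627.2  15.9 103. ] [626.1  82.5 103. ] [627.8  58.8 103. ]
R handle end [591.4  59.2 140.7] [597.   66.5 140.7] [585.9  66.5 140.7]
side: handle outer L [591.5  89.2 137.4] ends [591.5  83.1 138.2] [591.5  59.5 138. ] outer mid [591.5  94.6 182.4] [591.5  51.9 189.6] V top [591.5  73.6 219.8]
139 [] 
142 [] 
145 [] 
148 [] 
151 [] 
154 [348] [[56.0, 189.0], [56.0, 189.0]]
157 [348] [[55.1, 181.7], [55.1, 181.7]]
160 [] 
163 [] 
166 [] 
169 [] 
172 [] 
175 [] 
bar front lip side: L,R top [574.5  73.  109.8] [574.5  53.5 109.4]
```

>>> {"fn": "step_arm", "kwargs": {"commands": [[3.3,-2,0,0,-0.7,0,-1],[3.4,-3,0,0,-0.7,0,-1],[0,-2,2,0,0,0,-1],[0.1,0,4,0,0,0,-1],[0.1,0,5,0,0,0,-1],[0.1,0,5,0,0,0,-1],[0.1,0,4,0,0,0,-1],[0.1,0,4,0,0,0,-1],[0.1,0,2,0,0,0,-1],[0,0,0,0,0,0,-1]]}}

```text
time_s: 8.5
tool_pos: [0.5969, 0.0697, 0.3893]
tcp_rot: [[0.0, -1.0, -0.001], [-1.0, -0.0, 0.024], [-0.024, 0.001, -1.0]]
ft_force: [-0.5, 0.3, -1.4]
width: 0.0086
gripper_force: 35.0
```

Run:
```python
from h import *
import pickle
s=sense();print(s["time_s"],s["tool_pos"],np.array(s["tcp_rot"]).round(3).tolist(),s["ft_force"],s["torque"])
G={n:cam(n) for n in("wrist","side")};pickle.dump(G,open("g3.pkl","wb"))
a=cv2.resize(G["side"]["pixels"][130:205,310:370],(480,600),interpolation=cv2.INTER_CUBIC)
b=cv2.resize(G["wrist"]["pixels"][150:250,220:273],(318,600),interpolation=cv2.INTER_CUBIC)
cv2.imwrite("pics/sw3.png",np.hstack([a,b]))
```

```text
8.5 [0.5969374  0.0697234  0.38927517] [[0.0, -1.0, -0.001], [-1.0, -0.0, 0.024], [-0.024, 0.001, -1.0]] [-0.54559474  0.34176211 -1.36247604] [-0.00447271 -0.02456595 -0.0240859 ]
```

View pics/sw3.png

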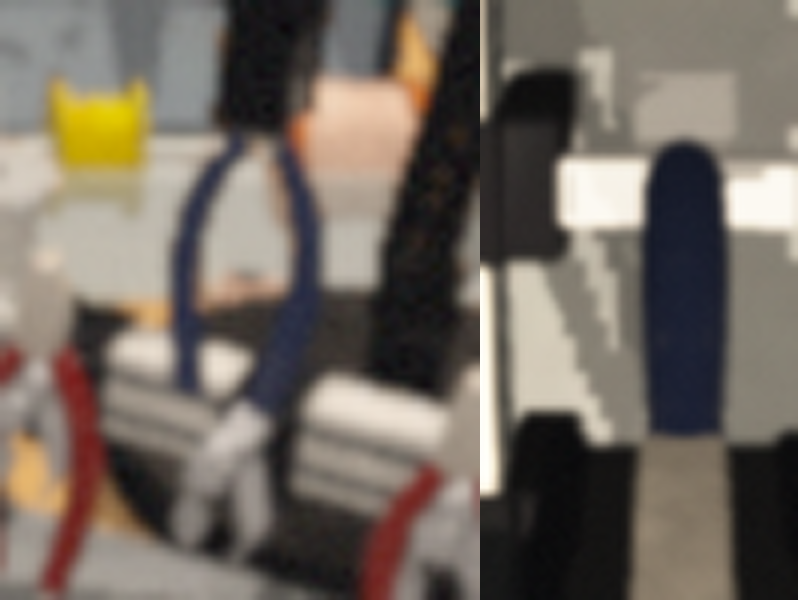

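The side crop shows the handle ends just above bar height, the left one at (187,392) and the right one at (258,408). The wrist crop shows the bar at rows 158–230 and the right handle's end apex at (683,140).

Run:
```python
from h import *
import pickle
s0=sense();print(s0["tool_pos"],s0["ft_force"])
G=pickle.load(open("g3.pkl","rb"));w=G["wrist"];s=G["side"]
W=lambda u,v,z:(onz(w,220+(u-480)/6-.42,150+v/6-.42,z,True)*1000).round(1)
print("bar edges",W(600,158,.105),W(600,230,.105),W(760,158,.105),W(760,231,.105))
print("R end",W(684,140,.113),W(684,140,.116), "sides",W(648,200,.113),W(722,200,.113))
def onx(u,v,x):
    o,d=ray(s,310+u/8-.44,130+v/8-.44);return ((o+d*(x-o[0])/d[0])*1000).round(1)
x=.597
for n,p in(("Lend",(187,392)),("Rend",(255,408)),("L outer up",(172,260)),("R outer up",(322,270)),("Vtop",(262,140)),("L outer hi",(222,140)),("R outer hi",(298,140))):print(n,onx(*p,x))
g=cam("top");h=cv2.cvtColor(G["side"]["pixels"],cv2.COLOR_BGR2HSV)
```

```text
[0.59706912 0.06972115 0.38981566] [ 0.21820762  0.13625366 -1.96007925]
bar edges [610.2  65.7 105. ] [610.4  77.3 105. ] [585.7  65.7 105. ] [585.6  77.5 105. ]
R end [597.4  60.6 113. ] [597.4  59.8 116. ] sides [602.8  69.9 113. ] [591.7  69.9 113. ]
Lend [597.   85.6 112.9]
Rend [597.   64.4 114.1]
L outer up [597.   94.9 155. ]
R outer up [597.   50.5 164.4]
Vtop [597.   72.7 199.5]
L outer hi [597.   84.3 196.5]
R outer hi [597.   62.5 202.1]
```

>>> {"fn": "step_arm", "kwargs": {"commands": [[0.6,-1,1,0,0,0,-1],[0.7,0,1,0,0,0,-1],[0,0,1,0,0,0,-1],[0,0,1,0,0,0,-1],[0,0,1,0,0,0,-1],[0.1,0,1,0,0,0,-1],[0,0,1,0,0,0,-1],[0,0,1,0,0,0,-1],[0,0,0,0,0,0,-1],[0,0,0,0,0,0,-1]]}}

```text
time_s: 9.65
tool_pos: [0.598, 0.0685, 0.3817]
tcp_rot: [[0.0, -1.0, 0.0], [-1.0, -0.0, 0.024], [-0.024, -0.0, -1.0]]
ft_force: [-0.2, 0.1, -2.0]
width: 0.0088
gripper_force: 35.0
```

>>> {"fn": "step_arm", "kwargs": {"commands": [[0,0,0.5,0,0,0,-1],[0,0,0.5,0,0,0,-1],[0,0,0.5,0,0,0,-1],[0,0,0.5,0,0,0,-1],[0.1,0,0.5,0,0,0,-1],[0,0,0.5,0,0,0,-1],[0,0,0,0,0,0,-1],[0,0,0,0,0,0,-1],[0,0,0,0,0,0,-1],[0,0,0,0,0,0,-1]]}}

```text
time_s: 10.65
tool_pos: [0.598, 0.0685, 0.3787]
tcp_rot: [[0.0, -1.0, 0.0], [-1.0, -0.0, 0.025], [-0.025, -0.0, -1.0]]
ft_force: [0.4, -1.2, -1.1]
width: 0.0085
gripper_force: 35.0
```

>>> {"fn": "step_arm", "kwargs": {"commands": [[0,0,0.5,0,0,0,-1],[0,0,0.5,0,0,0,-1],[0,0,0.5,0,0,0,-1],[0,0,0.5,0,0,0,-1],[0,0,0,0,0,0,-1],[0,0,0,0,0,0,-1],[0,0,0,0,0,0,-1],[0,0,0,0,0,0,-1],[0,0,0,0,0,0,-1],[0,0,0,0,0,0,-1]]}}

```text
time_s: 11.65
tool_pos: [0.598, 0.0685, 0.3771]
tcp_rot: [[0.001, -1.0, 0.001], [-1.0, -0.001, 0.024], [-0.024, -0.001, -1.0]]
ft_force: [-2.1, 0.8, 4.9]
width: 0.0087
gripper_force: 35.0
```

>>> {"fn": "step_arm", "kwargs": {"commands": [[0,0,0.5,0,0,0,-1],[0,0,0.5,0,0,0,-1],[0.1,0,0.5,0,0,0,-1],[0,0,0,0,0,0,-1],[0,0,0,0,0,0,-1],[0,0,0,0,0,0,-1],[0,0,0,0,0,0,-1],[0,0,0,0,0,0,-1],[0,0,0,0,0,0,-1],[0,0,0,0,0,0,-1]]}}

```text
time_s: 12.65
tool_pos: [0.598, 0.0685, 0.3768]
tcp_rot: [[0.001, -1.0, 0.001], [-1.0, -0.001, 0.024], [-0.024, -0.001, -1.0]]
ft_force: [-3.3, 1.2, 9.8]
width: 0.0086
gripper_force: 35.0
```

Run:
```python
from h import *
for i in range(3):
    s=sense();print(np.round(s["ft_force"],1),np.round(s["torque"],3),s["tool_pos"])
g=cam("wrist");cv2.imwrite("pics/w4.png",cv2.resize(g["pixels"][140:240,200:300],(600,600),interpolation=cv2.INTER_CUBIC))
```

```text
[-3.3  1.2  9.8] [0.279 1.105 0.026] [0.59799081 0.06853693 0.3768261 ]
[-3.3  1.2  9.8] [0.279 1.105 0.026] [0.59799081 0.06853693 0.3768261 ]
[-3.3  1.2  9.8] [0.279 1.105 0.026] [0.59799081 0.06853693 0.3768261 ]
```

View pics/w4.png

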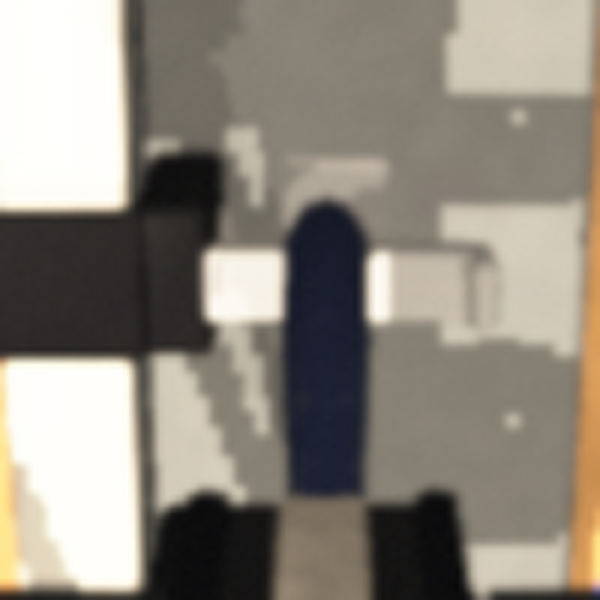

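The wrist view shows the handle across the bar, well clear of the lip. The ends are touching about 2 mm down, so they're off-centre by roughly 2 mm. I'll lift, shift 1.2 mm toward +y and press again to compare.

>>> {"fn": "step_arm", "kwargs": {"commands": [[0,0,-1,0,0,0,-1],[0,0,-0.5,0,0,0,-1],[-0.6,0,0,0,0,0,-1],[-0.6,0,0,0,0,0,-1],[0,0,0.5,0,0,0,-1],[0,0,0.5,0,0,0,-1],[0,0,0.5,0,0,0,-1],[0,0,0,0,0,0,-1],[0,0,0,0,0,0,-1],[0,0,0,0,0,0,-1]]}}

```text
time_s: 13.7
tool_pos: [0.5981, 0.0692, 0.3768]
tcp_rot: [[0.001, -1.0, 0.001], [-1.0, -0.001, 0.023], [-0.023, -0.001, -1.0]]
ft_force: [-3.1, -1.5, 10.3]
width: 0.0088
gripper_force: 35.0
```

```bash
python3 -c "
from h import *
s=sense();print(np.round(s['ft_force'],1),np.round(s['torque'],3),s['tool_pos'])"
```

```text
[-3.1 -1.5 10.3] [-0.421  1.059 -0.01 ] [0.59806149 0.06922866 0.37683476]
```

>>> {"fn": "step_arm", "kwargs": {"commands": [[0,0,-1,0,0,0,-1],[0.3,0,0,0,0,0,-1],[0.3,0,0,0,0,0,-1],[0,0,0.5,0,0,0,-1],[0,0,0.5,0,0,0,-1],[0,0,0.5,0,0,0,-1],[0,0,0.5,0,0,0,-1],[0,0,0,0,0,0,-1],[0,0,0,0,0,0,-1],[0,0,0,0,0,0,-1]]}}

```text
time_s: 14.7
tool_pos: [0.598, 0.0689, 0.3767]
tcp_rot: [[0.001, -1.0, 0.002], [-1.0, -0.001, 0.023], [-0.023, -0.002, -1.0]]
ft_force: [-4.1, 0.2, 12.1]
width: 0.0087
gripper_force: 35.0
```

```bash
python3 -c "
from h import *
s=sense();print(np.round(s['ft_force'],1),np.round(s['torque'],3),s['tool_pos'])"
```

```text
[-4.1  0.2 12.1] [-0.022  1.518  0.056] [0.598012   0.0689088  0.37665214]
```

Fy mostly shows friction here. I'll lift clear, shift 2 mm toward −y and compare the contact height.

>>> {"fn": "step_arm", "kwargs": {"commands": [[0,0,-2,0,0,0,-1],[0,0,-2,0,0,0,-1],[1,0,0,0,0,0,-1],[1,0,0,0,0,0,-1],[0,0,1,0,0,0,-1],[0,0,1,0,0,0,-1],[0,0,0.5,0,0,0,-1],[0,0,0.5,0,0,0,-1],[0,0,0,0,0,0,-1],[0,0,0,0,0,0,-1]]}}

```text
time_s: 15.7
tool_pos: [0.5979, 0.0669, 0.3747]
tcp_rot: [[0.0, -1.0, -0.001], [-1.0, -0.0, 0.024], [-0.024, 0.001, -1.0]]
ft_force: [0.2, -2.0, -1.6]
width: 0.0086
gripper_force: 35.0
```

>>> {"fn": "step_arm", "kwargs": {"commands": [[0,0,0.3,0,0,0,-1],[0,0,0.3,0,0,0,-1],[0,0,0.4,0,0,0,-1],[0,0,0,0,0,0,-1],[0,0,0,0,0,0,-1],[0,0,0,0,0,0,-1],[0,0,0,0,0,0,-1],[0,0,0,0,0,0,-1],[0,0,0,0,0,0,-1],[0,0,0,0,0,0,-1]]}}

```text
time_s: 16.7
tool_pos: [0.598, 0.0671, 0.3742]
tcp_rot: [[0.0, -1.0, -0.0], [-1.0, -0.0, 0.024], [-0.024, 0.0, -1.0]]
ft_force: [-0.4, -2.8, -0.1]
width: 0.0087
gripper_force: 35.0
```

```bash
python3 -c "
from h import *
s=sense();print(np.round(s['ft_force'],1),np.round(s['torque'],3),s['tool_pos'])"
```

```text
[-0.4 -2.8 -0.1] [-0.979  0.273 -0.062] [0.59796191 0.06706483 0.37416632]
```

That works: it's now 3 mm deeper with little force, and Fy says the −y handle still rubs. I'll shift slightly further toward −y and continue down.

>>> {"fn": "step_arm", "kwargs": {"commands": [[0.5,0,0,0,0,0,-1],[0.3,0,0,0,0,0,-1],[0,0,0.3,0,0,0,-1],[0,0,0.3,0,0,0,-1],[0,0,0.4,0,0,0,-1],[0,0,0,0,0,0,-1],[0,0,0,0,0,0,-1],[0,0,0,0,0,0,-1],[0,0,0,0,0,0,-1],[0,0,0,0,0,0,-1]]}}

```text
time_s: 17.7
tool_pos: [0.598, 0.0664, 0.3731]
tcp_rot: [[0.0, -1.0, 0.0], [-1.0, -0.0, 0.025], [-0.025, -0.0, -1.0]]
ft_force: [-0.1, 0.3, -1.9]
width: 0.0088
gripper_force: 35.0
```

>>> {"fn": "step_arm", "kwargs": {"commands": [[0,0,0.5,0,0,0,-1],[0,0,0.5,0,0,0,-1],[0,0,0,0,0,0,-1],[0,0,0,0,0,0,-1],[0,0,0,0,0,0,-1],[0,0,0,0,0,0,-1],[0,0,0,0,0,0,-1],[0,0,0,0,0,0,-1],[0,0,0,0,0,0,-1],[0,0,0,0,0,0,-1]]}}

```text
time_s: 18.7
tool_pos: [0.598, 0.0664, 0.3721]
tcp_rot: [[0.0, -1.0, -0.0], [-1.0, -0.0, 0.024], [-0.024, -0.0, -1.0]]
ft_force: [-0.6, -0.1, -1.6]
width: 0.0085
gripper_force: 35.0
```

```bash
python3 -c "
from h import *
s=sense();print(np.round(s['ft_force'],1),np.round(s['torque'],3),s['tool_pos'])"
```

```text
[-0.6 -0.1 -1.6] [-0.062 -0.057 -0.023] [0.59799051 0.06637949 0.37212234]
```

>>> {"fn": "step_arm", "kwargs": {"commands": [[0,0,1,0,0,0,-1],[0,0,1,0,0,0,-1],[0.1,0,1,0,0,0,-1],[0,0,1,0,0,0,-1],[0,0,1,0,0,0,-1],[0,0,1,0,0,0,-1],[0.1,0,1,0,0,0,-1],[0,0,1,0,0,0,-1],[0,0,0,0,0,0,-1],[0,0,0,0,0,0,-1]]}}

```text
time_s: 19.7
tool_pos: [0.5981, 0.0662, 0.3645]
tcp_rot: [[0.001, -1.0, 0.001], [-1.0, -0.001, 0.024], [-0.024, -0.001, -1.0]]
ft_force: [-0.4, -2.3, 1.5]
width: 0.0086
gripper_force: 35.0
```

```bash
python3 -c "
from h import *
s=sense();print(np.round(s['ft_force'],1),np.round(s['torque'],3),s['tool_pos'])"
```

```text
[-0.4 -2.3  1.5] [-0.806 -0.148 -0.06 ] [0.59813378 0.06624264 0.36445864]
```

>>> {"fn": "step_arm", "kwargs": {"commands": [[0.3,0,0,0,0,0,-1],[0.2,0,1,0,0,0,-1],[0.1,0,1,0,0,0,-1],[0,0,1,0,0,0,-1],[0,0,1,0,0,0,-1],[0,0,1,0,0,0,-1],[0.1,0,1,0,0,0,-1],[0,0,1,0,0,0,-1],[0,0,1,0,0,0,-1],[0,0,0,0,0,0,-1]]}}

```text
time_s: 20.7
tool_pos: [0.5981, 0.066, 0.3556]
tcp_rot: [[0.0, -1.0, 0.0], [-1.0, -0.0, 0.025], [-0.025, -0.0, -1.0]]
ft_force: [1.3, -1.5, 1.7]
width: 0.0087
gripper_force: 35.0
```

>>> {"fn": "step_arm", "kwargs": {"commands": [[0.3,0,1,0,0,0,-1],[0.1,0,1,0,0,0,-1],[0.1,0,1,0,0,0,-1],[0,0,1,0,0,0,-1],[0,0,1,0,0,0,-1],[0,0,1,0,0,0,-1],[0.1,0,1,0,0,0,-1],[0,0,1,0,0,0,-1],[0,0,1,0,0,0,-1],[0,0,0,0,0,0,-1]]}}

```text
time_s: 21.7
tool_pos: [0.5979, 0.0655, 0.3465]
tcp_rot: [[0.0, -1.0, -0.001], [-1.0, -0.0, 0.024], [-0.024, 0.001, -1.0]]
ft_force: [0.9, -0.2, -0.6]
width: 0.0088
gripper_force: 35.0
```

```bash
python3 -c "
from h import *
s=sense();print(np.round(s['ft_force'],1),np.round(s['torque'],3),s['tool_pos'])"
```

```text
[ 0.9 -0.2 -0.6] [ 0.116 -0.134  0.034] [0.59788289 0.06546092 0.34647996]
```

The push is lower than the leaves should give, so I'll use a picture to check that the handles straddle the bar.

Run:
```python
from h import *
G={n:cam(n) for n in("wrist","side")}
a=cv2.resize(G["side"]["pixels"][140:215,310:370],(480,600),interpolation=cv2.INTER_CUBIC)
b=cv2.resize(G["wrist"]["pixels"][130:250,223:287],(320,600),interpolation=cv2.INTER_CUBIC)
cv2.imwrite("pics/sw5.png",np.hstack([a,b]))
```

```text
(no output)
```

View pics/sw5.png

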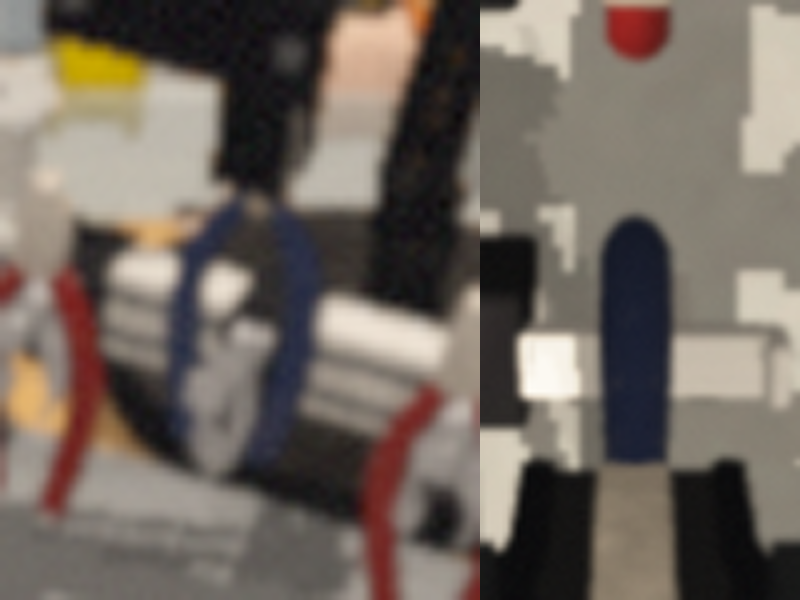

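The side picture shows the hook's bar and leaves at (185–270, 320–475) between the two blue handles, with both cutters hanging undisturbed. I'll continue down.

>>> {"fn": "step_arm", "kwargs": {"commands": [[0,0,1.5,0,0,0,-1],[0.1,0,1.5,0,0,0,-1],[0,0,1.5,0,0,0,-1],[0.1,0,1.5,0,0,0,-1],[0,0,1.5,0,0,0,-1],[0,0,1.5,0,0,0,-1],[0.1,0,1.5,0,0,0,-1],[0,0,1.5,0,0,0,-1],[0,0,1.5,0,0,0,-1],[0,0,1.5,0,0,0,-1]]}}

```text
time_s: 22.8
tool_pos: [0.5979, 0.0656, 0.3319]
tcp_rot: [[0.0, -1.0, -0.0], [-1.0, -0.0, 0.024], [-0.024, 0.0, -1.0]]
ft_force: [-0.1, 0.5, -0.4]
width: 0.0086
gripper_force: 35.0
```

>>> {"fn": "step_arm", "kwargs": {"commands": [[0,0,1.5,0,0,0,-1],[0.1,0,1.5,0,0,0,-1],[0,0,1.5,0,0,0,-1],[0.1,0,1.5,0,0,0,-1],[0,0,1.5,0,0,0,-1],[0,0,1.5,0,0,0,-1],[0.1,0,1.5,0,0,0,-1],[0,0,1.5,0,0,0,-1],[0,0,0,0,0,0,-1],[0,0,0,0,0,0,-1]]}}

```text
time_s: 23.8
tool_pos: [0.5979, 0.0655, 0.3198]
tcp_rot: [[0.0, -1.0, -0.0], [-1.0, -0.0, 0.024], [-0.024, 0.0, -1.0]]
ft_force: [0.5, 0.5, -2.7]
width: 0.0088
gripper_force: 35.0
```

```bash
python3 -c "
from h import *
s=sense();print(np.round(s['ft_force'],1),np.round(s['torque'],3),s['tool_pos'])"
```

```text
[ 0.5  0.5 -2.7] [ 0.229 -0.121 -0.025] [0.59792503 0.06553185 0.31976324]
```

>>> {"fn": "step_arm", "kwargs": {"commands": [[0,0,1.5,0,0,0,-1],[0.1,0,1.5,0,0,0,-1],[0,0,1.5,0,0,0,-1],[0.1,0,1.5,0,0,0,-1],[0,0,1.5,0,0,0,-1],[0,0,1,0,0,0,-1],[0.1,0,1,0,0,0,-1],[0,0,1,0,0,0,-1],[0,0,0,0,0,0,-1],[0,0,0,0,0,0,-1]]}}

```text
time_s: 24.8
tool_pos: [0.598, 0.0655, 0.3095]
tcp_rot: [[0.0, -1.0, -0.0], [-1.0, -0.0, 0.024], [-0.024, 0.0, -1.0]]
ft_force: [1.0, 0.8, -2.9]
width: 0.0089
gripper_force: 35.0
```

>>> {"fn": "step_arm", "kwargs": {"commands": [[0,0,0.5,0,0,0,-1],[0,0,0.5,0,0,0,-1],[0,0,0.5,0,0,0,-1],[0.1,0,0.5,0,0,0,-1],[0,0,0.5,0,0,0,-1],[0,0,0.5,0,0,0,-1],[0,0,0.5,0,0,0,-1],[0,0,0.5,0,0,0,-1],[0,0,0,0,0,0,-1],[0,0,0,0,0,0,-1]]}}

```text
time_s: 25.8
tool_pos: [0.5981, 0.0656, 0.3057]
tcp_rot: [[0.001, -1.0, 0.001], [-1.0, -0.001, 0.025], [-0.025, -0.001, -1.0]]
ft_force: [-0.4, 1.3, 0.2]
width: 0.0089
gripper_force: 35.0
```

```bash
python3 -c "
from h import *
s=sense();print(np.round(s['ft_force'],1),np.round(s['torque'],3),s['tool_pos'])"
```

```text
[-0.4  1.3  0.2] [ 0.568 -0.064 -0.029] [0.59808343 0.06563524 0.30574942]
```

>>> {"fn": "step_arm", "kwargs": {"commands": [[-0.3,0,0.5,0,0,0,-1],[-0.2,0,0.5,0,0,0,-1],[0,0,0.5,0,0,0,-1],[0,0,0.5,0,0,0,-1],[0,0,0,0,0,0,-1],[0,0,0,0,0,0,-1],[0,0,0,0,0,0,-1],[0,0,0,0,0,0,-1],[0,0,0,0,0,0,-1],[0,0,0,0,0,0,-1]]}}

```text
time_s: 26.8
tool_pos: [0.5981, 0.0662, 0.3038]
tcp_rot: [[0.001, -1.0, 0.001], [-1.0, -0.001, 0.025], [-0.025, -0.001, -1.0]]
ft_force: [0.9, 3.9, 2.8]
width: 0.0087
gripper_force: 35.0
```

```bash
python3 -c "
from h import *
s=sense();print(np.round(s['ft_force'],1),np.round(s['torque'],3),s['tool_pos'])"
```

```text
[0.9 3.9 2.8] [ 1.277 -0.084 -0.042] [0.59813339 0.06616404 0.30380474]
```

>>> {"fn": "step_arm", "kwargs": {"commands": [[-0.4,0,0,0,0,0,-1],[-0.4,0,0,0,0,0,-1],[-0.4,0,0,0,0,0,-1],[0,0,0.3,0,0,0,-1],[0,0,0.3,0,0,0,-1],[0,0,0.4,0,0,0,-1],[0,0,0,0,0,0,-1],[0,0,0,0,0,0,-1],[0,0,0,0,0,0,-1],[0,0,0,0,0,0,-1]]}}

```text
time_s: 27.8
tool_pos: [0.5979, 0.0671, 0.3027]
tcp_rot: [[0.0, -1.0, -0.0], [-1.0, -0.0, 0.024], [-0.024, 0.0, -1.0]]
ft_force: [-0.4, 0.8, 2.4]
width: 0.0088
gripper_force: 35.0
```

```bash
python3 -c "
from h import *
s=sense();print(np.round(s['ft_force'],1),np.round(s['torque'],3),s['tool_pos'])"
```

```text
[-0.4  0.8  2.4] [ 0.358  0.114 -0.006] [0.59789278 0.06714981 0.30267271]
```

>>> {"fn": "step_arm", "kwargs": {"commands": [[-0.3,0,0.3,0,0,0,-1],[0,0,0.3,0,0,0,-1],[0,0,0.4,0,0,0,-1],[0,0,0.5,0,0,0,-1],[0,0,0.5,0,0,0,-1],[0,0,0,0,0,0,-1],[0,0,0,0,0,0,-1],[0,0,0,0,0,0,-1],[0,0,0,0,0,0,-1],[0,0,0,0,0,0,-1]]}}

```text
time_s: 28.8
tool_pos: [0.598, 0.0674, 0.3019]
tcp_rot: [[0.001, -1.0, 0.001], [-1.0, -0.001, 0.024], [-0.024, -0.001, -1.0]]
ft_force: [-2.1, -0.8, 8.6]
width: 0.0088
gripper_force: 35.0
```

```bash
python3 -c "
from h import *
s=sense();print(np.round(s['ft_force'],1),np.round(s['torque'],3),s['tool_pos'])"
```

```text
[-2.1 -0.8  8.6] [0.101 0.697 0.02 ] [0.59796235 0.06740187 0.30192455]
```

Contact is now firm with Fy near zero, so the V is seated on the bar about 76 mm below the mouth-level height. I'll open the fingers slightly and check before retreating.

>>> {"fn": "step_arm", "kwargs": {"commands": [[0,0,0.5,0,0,0,-1],[0,0,0,0,0,0,-1],[0,0,0,0,0,0,-1],[0,0,0,0,0,0,-0.75],[0,0,0,0,0,0,-0.7],[0,0,0,0,0,0,-0.6],[0,0,0,0,0,0,-0.5],[0,0,0,0,0,0,-0.4],[0,0,0,0,0,0,-0.4],[0,0,0,0,0,0,-0.4]], "squeeze": 10}}

```text
time_s: 29.8
tool_pos: [0.598, 0.0676, 0.3]
tcp_rot: [[0.0, -1.0, -0.0], [-1.0, -0.0, 0.024], [-0.024, 0.0, -1.0]]
ft_force: [-0.5, -1.0, -0.0]
width: 0.0257
gripper_force: 0.0
```

>>> {"fn": "step_arm", "kwargs": {"commands": [[0,0,-2,0,0,0,-0.4],[0,0,-5,0,0,0,-0.3],[0,0,-10,0,0,0,-0.3],[0,0,-15,0,0,0,-0.3],[0,0,-20,0,0,0,-0.3],[0,0,-20,0,0,0,-0.3],[0,0,-20,0,0,0,-0.3],[0,0,-15,0,0,0,-0.3],[0,0,-5,0,0,0,-0.3],[0,0,0,0,0,0,-0.3]]}}

```text
time_s: 30.8
tool_pos: [0.5979, 0.0648, 0.4134]
tcp_rot: [[0.0, -1.0, 0.002], [-1.0, -0.0, 0.025], [-0.025, -0.002, -1.0]]
ft_force: [-0.6, -1.0, 0.5]
width: 0.0303
gripper_force: 0.0
```

Run:
```python
from h import *
s=sense();print(np.round(s['ft_force'],1),s['tool_pos'],s['time_s'])
G={n:cam(n) for n in("side","wrist","top")}
P=G["side"]["pixels"];h=cv2.cvtColor(P,cv2.COLOR_BGR2HSV)
b=((h[...,0]>100)&(h[...,0]<135)&(h[...,1]>90)&(h[...,2]<130)).astype(np.uint8);b[:,:325]=0;b[:,355:]=0;b[:140]=0;b[220:]=0
v,u=np.nonzero(b);print("blue side box",u.min(),u.max(),v.min(),v.max(),len(u))
g=G["side"]
for n,p in(("tip if home",[.5985,.0715,.1695]),("crotch",[.5985,.0715,.105]),("endL",[.5985,.0835,.029]),("endR",[.5985,.0595,.029]),("Lcutter tip",[.5985,.1364,.145]),("Rcutter tip",[.5985,.0044,.145])):print(n,np.round(proj(g,p),1))
# change of the cutters between before and now
b0=cv2.imread("pics/side0.png")
for n,(x0,x1,y0,y1) in(("L",(300,325,160,205)),("R",(354,380,170,225))):print(n,np.abs(P[y0:y1,x0:x1].astype(int)-b0[y0:y1,x0:x1]).mean().round(1))
# wrist: blue/tip
W=G["wrist"];hw=cv2.cvtColor(W["pixels"],cv2.COLOR_BGR2HSV)
for n,p in(("tip",[.5985,.0715,.1695]),("outerR",[.5985,.048,.08])):print("wrist exp",n,np.round(proj(W,p,True),1))
bw=((hw[...,0]>100)&(hw[...,0]<135)&(hw[...,1]>80)&(hw[...,2]<120)).astype(np.uint8)
n,l,st,c=cv2.connectedComponentsWithStats(bw)
for i in range(1,n):
    if st[i,4]>60:print(st[i],c[i].round())
T=G["top"]
print(np.round(proj(T,[.5985,.0715,.1695]),1))
cv2.imwrite("pics/f_side.png",P);cv2.imwrite("pics/f_w.png",W["pixels"])
```

```text
[-0.6 -1.   0.5] [0.59790795 0.06483411 0.41336004] 30.8
blue side box 330 346 184 205 30
tip if home [341.5 158.8]
crotch [338.4 182.7]
endL [330.5 207.2]
endR [339.6 210.1]
Lcutter tip [314.7 161.1]
Rcutter tip [368.7 175.8]
L 2.8
R 2.8
wrist exp tip [253.5 203.1]
wrist exp outerR [253.5 151.6]
[ 62   0  26  51 184] [74. 24.]
[250 152   7  23 145] [253. 163.]
[338.5 147.5]
```

The released pliers stay where expected: the side and wrist blue masks match the home position and both cutters look unchanged. The home height fits the felt contact heights, so I'll hand it in.

```bash
python3 -c "
from bench import *
print(sign_off())"
```

```text
the job is handed in; nothing more can be done
None
```

The blue pliers hang nose up on the middle hook, pushed down until they stopped firmly on the bar, then released. The job was handed in at about 31 s with the gripper clear; the camera check after release matched the home position and showed both cutters unmoved, and the judge's result was not shown.

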